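# Shift the bench shaker's range lever through its gate

### The job

Change the bench shaker over to its green range: push the orange-knobbed lever through the gate until it is fully home in the slot with the green marker, then leave it there. Push it only with fingertips or the outside of the fingers, never pinching the knob; do not run it into a slot of another colour on the way, do not force it against the gate, and leave the bottle, tip box and tube tray where they stand.

Things in the scene. Friction and masses are not known exactly. Their poses are not given: they have to be found in the camera images.
- shaker: Cream bench shaker fixed to the bench, 360 mm (its x, -100 to +260) by 250 mm (its y), deck 100 mm above the bench. Origin on the bench under the gate's centre; x points away from the robot at yaw 0 (turned up to 0.4 rad either way), z up. Beyond x = +127 mm is a platform with a blue tube rack, top 133 mm above the bench: keep the fingers clear of it.
- gate (a point): Centre of the gate, on the deck (axes as the shaker's): an aluminium plate, 140 mm square. Three slots run along x at y = -32, 0 and +32 mm, 18 mm wide, reaching 34 mm either way from the centre; at x = 0 one cross slot along y, 20 mm wide, joins them. The lever's stem moves only in these slots and changes column only at x = 0.
- knob (a point): Centre of the lever's orange knob: upright square block, 29 mm wide, 46 mm tall, an orange pad 28 x 40 mm on each side (34 mm over the pads), sides facing along the shaker's x and y; leans with the lever. Upright it is 165 mm above the bench, directly over the pivot. Fully home in an outer slot it is about 44 mm (x) and 51 mm (y) from the gate's centre, 150 mm above the bench.
- stem_gate (a point): Point on the axis of the lever's steel stem (12 mm thick), in the gate plate, 94 mm from the pivot at the shaker's origin: shows which slot the stem is in. Fully home in an outer slot it is about 25 mm along the shaker's x and 29 mm along its y from the gate's centre, 27 mm in plan from that slot's marker.
- yoke (a joint): Sideways lean of the lever, rad: 0 in the middle column, positive towards the shaker's +y; outer columns at about +0.33 and -0.33 (stops at 0.335), with some 0.03 of play. Stays where it is left by friction; about 2 N at the knob moves it.
- stick (a joint): Lean of the lever along the slots, rad: 0 in the cross slot, positive towards the shaker's +x; stops at +0.27 and -0.27, the slots' ends. The stem can pass sideways only within about 0.04 of 0. It starts anywhere along the middle column. Stays where it is left by friction; about 2 N at the knob moves it.
- mark_green: Green disc on the gate plate, 20 mm across, 2 mm thick; origin at its underside. It marks the nearest of the four outer slots (middle slot ends are unmarked). The four colours are dealt anew to the four corners each time. Its centre is 50 mm along the shaker's x and 40 mm along its y from the gate's centre.
- mark_red: Red disc on the gate plate, 20 mm across, 2 mm thick; origin at its underside. It marks the nearest of the four outer slots (middle slot ends are unmarked). The four colours are dealt anew to the four corners each time. Its centre is 50 mm along the shaker's x and 40 mm along its y from the gate's centre.
- mark_yellow: Yellow disc on the gate plate, 20 mm across, 2 mm thick; origin at its underside. It marks the nearest of the four outer slots (middle slot ends are unmarked). The four colours are dealt anew to the four corners each time. Its centre is 50 mm along the shaker's x and 40 mm along its y from the gate's centre.
- mark_blue: Blue disc on the gate plate, 20 mm across, 2 mm thick; origin at its underside. It marks the nearest of the four outer slots (middle slot ends are unmarked). The four colours are dealt anew to the four corners each time. Its centre is 50 mm along the shaker's x and 40 mm along its y from the gate's centre.
- reagent_bottle: Loose glass bottle with an orange cap, 64 mm across, 135 mm tall, on the bench on the +y side of the shaker; origin at the centre of its underside. To be left alone.
- tip_box: Loose white pipette-tip box with a red lid, 117 x 82 x 67 mm, on the bench on the other (-y) side of the shaker; origin at the centre of its underside. To be left alone.
- tube_tray: Loose open blue tray with small white tubes in it, 75 x 100 x 40 mm, on the bench beside the shaker, near the tip box; origin at the centre of its underside. To be left alone.

How it is judged:
At the end, for the whole second after the job is handed in: The lever stands still in the slot nearest the green marker, leaning at least 0.23 of its 0.27 rad along that slot (within some 4 mm of the slot's end at the gate), and the bottle, tip box and tube tray are within 15 mm of where they stood (horizontal distance between stem_gate and mark_green below 0.036 m and (value of joint stick above 0.23 rad or value of joint stick below -0.23 rad) and (value of joint yoke above 0.27 rad or value of joint yoke below -0.27 rad) and velocity of joint stick between -0.05 and 0.05 rad/s and distance of each of reagent_bottle, tip_box, tube_tray from where it was at the start of the episode below 0.015 m); the robot touches nothing.
It fails at once if the lever is pushed more than about half-way into the slot of the red, yellow or blue marker (horizontal distance between stem_gate and mark_red below 0.036 m or horizontal distance between stem_gate and mark_yellow below 0.036 m or horizontal distance between stem_gate and mark_blue below 0.036 m).
It fails at once if the knob is pinched: the fingers press on two opposite sides of it at once ((contact force between the fingers and stick_c1 above 1 N and contact force between the fingers and stick_c2 above 1 N) or (contact force between the fingers and stick_c3 above 1 N and contact force between the fingers and stick_c4 above 1 N)).
It fails at once if the lever is forced: the fingers press on it with more than 40 N (contact force between the fingers and stick above 40 N).
It fails at once if the bottle, tip box or tube tray is moved or lifted by more than 15 mm (distance of any of reagent_bottle, tip_box, tube_tray from where it was at the start of the episode above 0.015 m).
It also fails if it takes over 51 s, if anything falls off the work surface, if the arm or the gripper's body presses on something with over 40 N, if the wrist force passes 120 N, or if a joint passes its speed limit or range.

### The arm

A 6-joint arm with a two-finger parallel gripper is mounted at the origin on the work surface. World frame = base frame: x ahead of the robot, y to its left, z up, the work surface at z = 0. Lengths are in m, angles in rad, forces in N, time in s.
With the tool pointing down it reaches from about 0.2 to 0.875 m from the base axis. Payload 3.4 kg.
Tool frame: the origin (TCP) lies midway between the tips of the shut fingers; the grasp point (between the pads) lies 19 mm behind it; z points along the fingers, y is the direction in which the jaws open and shut (so a half turn about z gives the same grasp; the last joint's range is limited). The gripper opens to 94 mm and grips with 3 to 60 N. Pads are 16 mm wide; open, the fingers measure 119 mm over their backs; the gripper's body (75 mm by 177 mm) begins 78 mm behind the grasp point.
Start: joints at [-1.369, 0.276, 1.505, -0, 1.361, -0.121], TCP at [0.182, -0.545, 0.205] pointing down, gripper open.
Joint ranges: [-2.89, 2.89], [-0.75, 2.08], [0.22, 2.7], [-1.18, 4.32], [0.11, 2.71], [-2.7, 2.7]. Speed limits (rad/s): [2.57, 2.57, 3.14, 3.14, 3.14, 3.14].

### API

Orientations are given as [roll, pitch, yaw] about the fixed x, y, z axes, in that order (R = Rz(yaw) Ry(pitch) Rx(roll)).
In Python, from bench import * gives the robot as it stands. The module is installed in compiled form; this text tells all that it offers.
- The arm moves only by the shell command python3 -m jog 'ROWS'. ROWS is JSON, a list of rows, each an object with "gripper": the opening, from 0 (shut) to 1 (fully open); "slide": the shift along the world's x, y, z in cm, a list of three; "rot": the turn, a rotation vector about the world's x, y, z in degrees, a list of three. A call has 1 to 8 rows; each row shifts and turns the commanded pose from where the row before left it; what a row does not reach is not made up. A row lasts 1/12 s, in which the tool goes at most 41.7 mm and 7.16 degrees, less where a joint would pass 70% of its speed; a pose out of reach is approached as far as the arm can. A call is refused whole if a number of a shift passes 4.17 or a number of a turn 7.16, either way. A call with a gripper value outside its range is refused whole. The fingers move at their own pace and stop on an object; the grip force is fixed at half the most. Time passes only in rows, so rows that do not move let the fingers close. It gives the time, the measured TCP pose, the force and the opening at its end, in the units of the state.
- sense(): the state, without advancing time (a new reading comes with each control period).
- camera(name): name is "scene" or "top"; returns the picture (420x560x3 uint8, red, green, blue); there is no depth.
- camera_info(name): a dict with "intrinsics" (3x3 intrinsics, pixels), "rvec" (rotation vector, rad) and "tvec" (3), from world to camera coordinates, as OpenCV has them. Camera axes: x right, y down, z forward; pixel columns grow to the right and rows downward; lengths in m; the calibration is good to about 2 mm. A picture is of the moment at which its call begins. camera_info takes no time and is no camera call.
- sign_off(): hands the job in, once; it reports no verdict.
The state is a dict: "time_s": time; "q": joint angles; "qvel": joint speeds; "tau": joint torques, N m; "position": TCP position; "ee_rot": TCP orientation; "contact_force": force on the tool from outside, world axes, zero at the start; "ft_torque": the same for the moment, N m; "grip_width": opening from 0.0 (shut) to 1.0 (fully open).
Only numpy, scipy, OpenCV 4.12 (cv2) and the standard library are available. Lean on these libraries where they do the work, as an engineer would, in place of code of your own. Each camera call takes 0.05 s, during which the arm holds its last target.

## Working session

There is one attempt and no reset: what is moved stays moved. The work goes in short steps, Python scripts to look and compute and a shell command to move; the robot and the scene stay as the last step left them, time stands still between calls to the robot, and variables do not carry over. Pictures are saved under pics/ and viewed, and the job is handed in when it is done.

```bash
mkdir -p pics && python3 - <<'E'
from bench import *
import cv2
for n in ("scene","top"):
    im=camera(n); cv2.imwrite(f"pics/{n}0.png",im[:,:,::-1])
    print(n,camera_info(n))
s=sense();print(s["time_s"],s["position"],s["ee_rot"],s["grip_width"])
E
```

```text
scene {'intrinsics': array([[498.18421275,   0.        , 279.5946111 ],
       [  0.        , 498.18421275, 221.43832702],
       [  0.        ,   0.        ,   1.        ]]), 'rvec': array([ 2.34821584,  0.93477639, -0.30729796]), 'tvec': array([-0.48136044, -0.23746731,  1.46614264])}
top {'intrinsics': array([[452.19815639,   0.        , 280.65469478],
       [  0.        , 452.19815639, 210.97114067],
       [  0.        ,   0.        ,   1.        ]]), 'rvec': array([ 2.17125381, -2.04743691,  0.22088526]), 'tvec': array([6.12461325e-05, 6.39236859e-01, 1.02561049e+00])}
0.1 [ 0.18229927 -0.54482542  0.20472648] [-3.14002901e+00 -1.96674654e-04  3.22777573e-01] 1.0005408316147502
```

View pics/scene0.png

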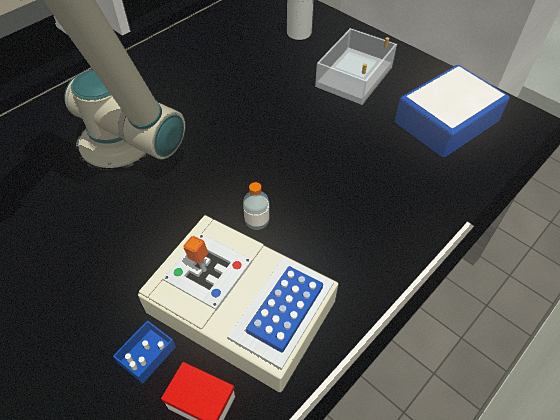

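View pics/top0.png

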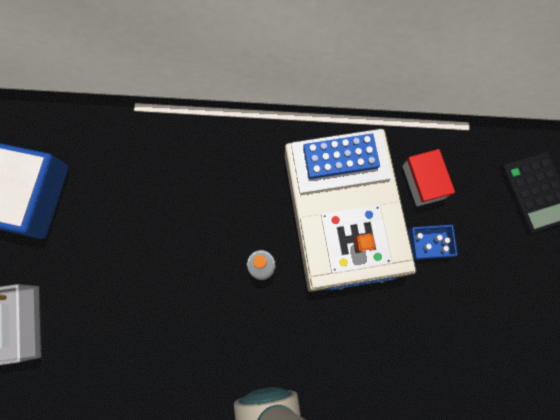

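```bash
python3 - <<'E'
import cv2
a=cv2.imread("pics/top0.png")[130:310,200:400]
cv2.imwrite("pics/top0c.png",cv2.resize(a,None,fx=3.3,fy=3.3,interpolation=cv2.INTER_CUBIC))
E
```

```text
(no output)
```

View pics/top0c.png

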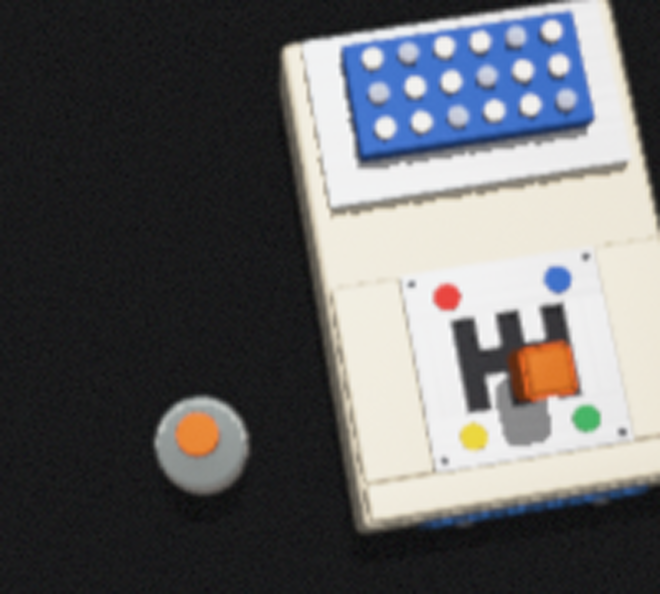

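The top view shows the marks in crop pixels: red (447,297), blue (558,279), green (587,418), yellow (474,437). Green is the -x/-y corner. The knob top is near (548,370). Next I compute the pose.

```bash
cat > h.py <<'E'
import numpy as np, cv2
from bench import *
def cam(n):
    c=camera_info(n); R=cv2.Rodrigues(np.array(c["rvec"]))[0]
    return c["intrinsics"],R,np.array(c["tvec"])
def ray(n,uv,z):
    K,R,t=cam(n); d=R.T@np.linalg.inv(K)@np.array([uv[0],uv[1],1.]); o=-R.T@t
    return o+d*(z-o[2])/d[2]
def proj(n,P):
    K,R,t=cam(n); p=(R@np.atleast_2d(P).T).T+t; p=p@K.T; return p[:,:2]/p[:,2:]
E
python3 - <<'E'
from h import *
cr={'r':(447,297),'b':(558,279),'g':(587,418),'y':(474,437)}
L={'r':(50,40),'b':(50,-40),'g':(-50,-40),'y':(-50,40)}
W=[];l=[]
for k in cr:
    uv=((cr[k][0]+.5)/3.3-.5+200,(cr[k][1]+.5)/3.3-.5+130)
    W.append(ray("top",uv,.102)[:2]); l.append(np.array(L[k])/1000)
W=np.array(W);l=np.array(l)
c=W.mean(0); A=(l.T)@(W-c); yaw=np.arctan2(A[0,1]-A[1,0],A[0,0]+A[1,1])
R=np.array([[np.cos(yaw),-np.sin(yaw)],[np.sin(yaw),np.cos(yaw)]])
print(c,yaw,(W-c-l@R.T)*1000)
# knob
def knobpts(yoke,stick,loc):
    # compose: yoke about x (outer), stick about y
    from scipy.spatial.transform import Rotation as Ro
    M=Ro.from_euler('XY',[-yoke,stick]).as_matrix()
    p=(M@np.array(loc).T).T; p[:,2]+=0.006*0
    return np.c_[p[:,:2]@R.T+c,p[:,2]]
for st in (-.27,-.2,-.1,0,.1):
    P=knobpts(0,st,np.array([[0,0,.188],[.0145,.0145,.188],[.0145,-.0145,.188],[-.0145,-.0145,.188],[-.0145,.0145,.188]]))
    uv=proj("top",P); print(st,((uv-[200,130]+.5)*3.3-.5).round(0).tolist())
uv=((546+.5)/3.3-.5+200,(368.5)/3.3-.5+130)
print(R.T@(ray("top",uv,.187)[:2]-c))
for n in("bottle","cap"):pass
print(ray("top",(261,264),0.13),ray("top",(435,242),.04))
E
python3 - <<'E'
import cv2
a=cv2.imread("pics/scene0.png")[205:325,130:290]
cv2.imwrite("pics/scene0c.png",cv2.resize(a,None,fx=4.5,fy=4.5,interpolation=cv2.INTER_CUBIC))
E
```

```text
[ 0.57766816 -0.14057131] 0.221749851459909 [[-0.03810356 -0.02093309]
 [-0.00843901 -0.07233862]
 [ 0.11450624  0.06083176]
 [-0.06796367  0.03243995]]
-0.27 [[553.0, 415.0], [527.0, 396.0], [572.0, 389.0], [578.0, 433.0], [534.0, 441.0]]
-0.2 [[549.0, 395.0], [524.0, 376.0], [568.0, 369.0], [575.0, 413.0], [531.0, 421.0]]
-0.1 [[544.0, 366.0], [518.0, 347.0], [562.0, 340.0], [571.0, 384.0], [526.0, 392.0]]
0 [[539.0, 337.0], [512.0, 319.0], [556.0, 312.0], [566.0, 355.0], [521.0, 363.0]]
0.1 [[533.0, 309.0], [506.0, 291.0], [550.0, 284.0], [560.0, 327.0], [516.0, 334.0]]
[-0.02035142 -0.00067628]
[0.50209233 0.07362866 0.13      ] [ 0.58879168 -0.34377988  0.04      ]
```

View pics/scene0c.png

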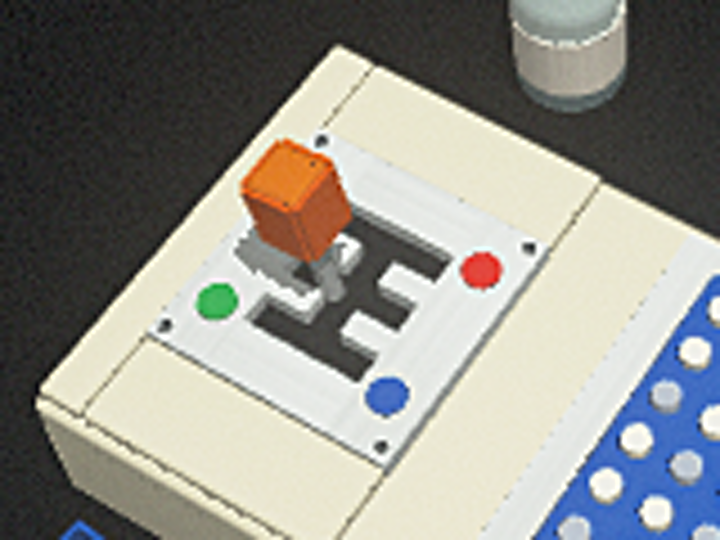

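The pose fit is good: gate centre (0.578, -0.141), yaw 0.222, residual about 0.1 mm. The stick is at about -0.11 and the yoke at 0. Green needs both stick and yoke negative. The plan with shut fingers is to push +x to stick 0, then -y, then -x.

```bash
python3 -m jog '[{"gripper":0,"slide":[0,0,2.5],"rot":[0,0,-2.9]},{"gripper":0,"slide":[0,0,2.5],"rot":[0,0,-2.9]},{"gripper":0,"slide":[2.2,2.55,0],"rot":[0,0,0]},{"gripper":0,"slide":[2.2,2.55,0],"rot":[0,0,0]},{"gripper":0,"slide":[2.2,2.55,0],"rot":[0,0,0]},{"gripper":0,"slide":[2.2,2.55,0],"rot":[0,0,0]},{"gripper":0,"slide":[2.2,2.55,0],"rot":[0,0,0]},{"gripper":0,"slide":[2.2,2.55,0],"rot":[0,0,0]}]'
python3 -m jog '[{"gripper":0,"slide":[2.2,2.55,0],"rot":[0,0,0]},{"gripper":0,"slide":[2.2,2.55,0],"rot":[0,0,0]},{"gripper":0,"slide":[2.2,2.55,0],"rot":[0,0,0]},{"gripper":0,"slide":[2.2,2.55,0],"rot":[0,0,0]},{"gripper":0,"slide":[2.2,2.55,0],"rot":[0,0,0]},{"gripper":0,"slide":[2.2,2.55,0],"rot":[0,0,0]},{"gripper":0,"slide":[0,0,0],"rot":[0,0,0]}]'
```

```text
time_s: 0.77
position: [0.315, -0.3908, 0.2551]
ee_rot: [-3.141, 0.0, 0.221]
contact_force: [0.6, 0.6, -0.3]
grip_width: 0.469
time_s: 1.35
position: [0.4494, -0.2347, 0.2551]
ee_rot: [-3.139, -0.003, 0.227]
contact_force: [-0.4, 0.0, 0.0]
grip_width: 0.01
```

```bash
python3 -m jog '[{"gripper":0,"slide":[2.35,2.7,0],"rot":[0,0,0]},{"gripper":0,"slide":[2.35,2.7,0],"rot":[0,0,0]},{"gripper":0,"slide":[2.35,2.7,0],"rot":[0,0,0]},{"gripper":0,"slide":[0,0,0],"rot":[0,0,0]},{"gripper":0,"slide":[0,0,0],"rot":[0,0,0]}]'
cat >> h.py <<'E'
C=np.array([.57767,-.14057]); Y=.2218
Rz=np.array([[np.cos(Y),-np.sin(Y)],[np.sin(Y),np.cos(Y)]])
def loc(p): return Rz.T@(np.array(p)[:2]-C)
def wor(p): return Rz@np.array(p)+C
def st():
    s=sense(); p=s["position"]; print(round(s["time_s"],2),"world",np.round(p,4),"local mm",(loc(p)*1000).round(1),"z",round(p[2]*1000,1),"F",np.round(Rz.T@np.array(s["contact_force"])[:2],1)); return s
def go(x,y):
    d=(wor((x/1000,y/1000))-np.array(sense()["position"])[:2])*100; print("slide cm to",x,y,d.round(2))
def snap(n,tag):
    im=camera(n)[:,:,::-1]
    a=im[130:310,230:430] if n=="top" else im[185:325,120:300]
    cv2.imwrite(f"pics/{tag}_{n}.png",cv2.resize(a,None,fx=3,fy=3,interpolation=cv2.INTER_CUBIC))
E
python3 - <<'E'
from h import *
st();go(-58,0);snap("scene","a")
E
```

```text
time_s: 1.77
position: [0.5171, -0.1575, 0.2548]
ee_rot: [-3.141, 0.002, 0.225]
contact_force: [-0.6, 0.0, -0.7]
grip_width: 0.004
1.77 world [ 0.5171 -0.1575  0.2548] local mm [-62.8  -3.2] z 254.8 F [-0.6  0.1]
slide cm to -58 0 [0.4  0.42]
```

View pics/a_scene.png

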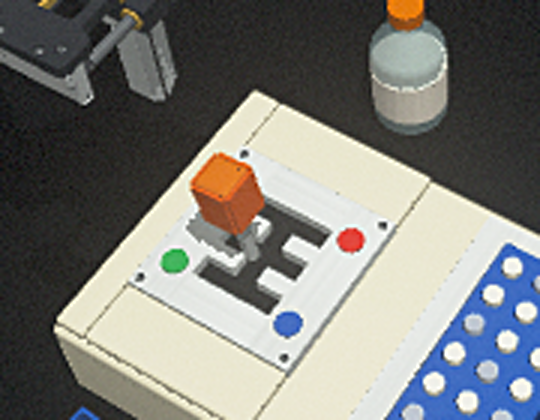

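```bash
python3 - <<'E'
from h import *
p=sense()["position"]
print((proj("scene",[p])-[120,185])*3)
E
python3 -m jog '[{"gripper":0,"slide":[0.35,0.35,-3.5],"rot":[0,0,0]},{"gripper":0,"slide":[0,0,-3.5],"rot":[0,0,0]},{"gripper":0,"slide":[0,0,-3.5],"rot":[0,0,0]},{"gripper":0,"slide":[0,0,0],"rot":[0,0,0]},{"gripper":0,"slide":[0,0,0],"rot":[0,0,0]}]'
python3 - <<'E'
from h import *
st();go(-25,0);snap("scene","b")
print((proj("scene",[sense()["position"]])-[120,185])*3)
E
```

```text
[[152.69662787  89.18656423]]
time_s: 2.23
position: [0.5183, -0.1556, 0.1494]
ee_rot: [-3.14, 0.004, 0.22]
contact_force: [0.2, -0.3, 0.7]
grip_width: 0.006
2.23 world [ 0.5183 -0.1556  0.1494] local mm [-61.2  -1.6] z 149.4 F [ 0.1 -0.3]
slide cm to -25 0 [3.49 0.96]
[[183.69773494 178.94431163]]
```

View pics/b_scene.png

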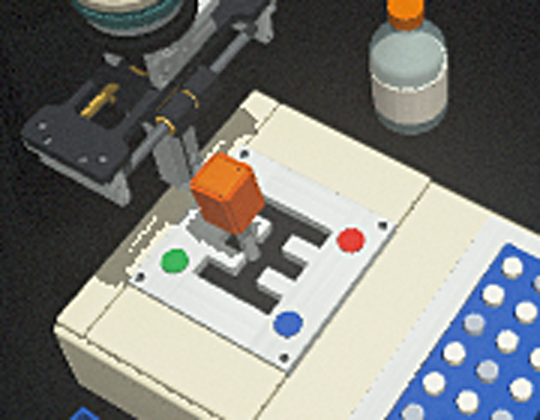

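```bash
python3 -m jog '[{"gripper":0,"slide":[0.6,0.2,0],"rot":[0,0,0]},{"gripper":0,"slide":[0.6,0.2,0],"rot":[0,0,0]},{"gripper":0,"slide":[0.6,0.13,0],"rot":[0,0,0]},{"gripper":0,"slide":[0.6,0.13,0],"rot":[0,0,0]},{"gripper":0,"slide":[0.6,0.13,0],"rot":[0,0,0]},{"gripper":0,"slide":[0,0,0],"rot":[0,0,0]},{"gripper":0,"slide":[0,0,0],"rot":[0,0,0]}]'
python3 - <<'E'
from h import *
st();go(-25,0)
E
```

```text
time_s: 2.87
position: [0.5513, -0.1466, 0.1504]
ee_rot: [3.142, -0.001, 0.222]
contact_force: [-0.4, 1.1, -0.1]
grip_width: 0.007
2.87 world [ 0.5513 -0.1466  0.1504] local mm [-27.1  -0.1] z 150.4 F [-0.1  1.2]
slide cm to -25 0 [0.2  0.05]
```

```bash
python3 -m jog '[{"gripper":0,"slide":[0.15,0.03,0],"rot":[0,0,0]},{"gripper":0,"slide":[0,0,0],"rot":[0,0,0]},{"gripper":0,"slide":[0,0,0],"rot":[0,0,0]}]'
python3 - <<'E'
from h import *
st();snap("scene","c");snap("top","c")
E
```

```text
time_s: 3.12
position: [0.5517, -0.1464, 0.1503]
ee_rot: [-3.141, 0.0, 0.222]
contact_force: [-0.9, -0.3, 0.1]
grip_width: 0.008
3.12 world [ 0.5517 -0.1464  0.1503] local mm [-26.6   0. ] z 150.3 F [-0.9 -0.1]
```

View pics/c_scene.png

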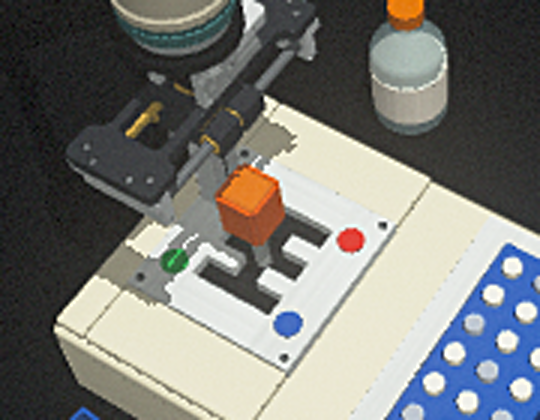

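View pics/c_top.png

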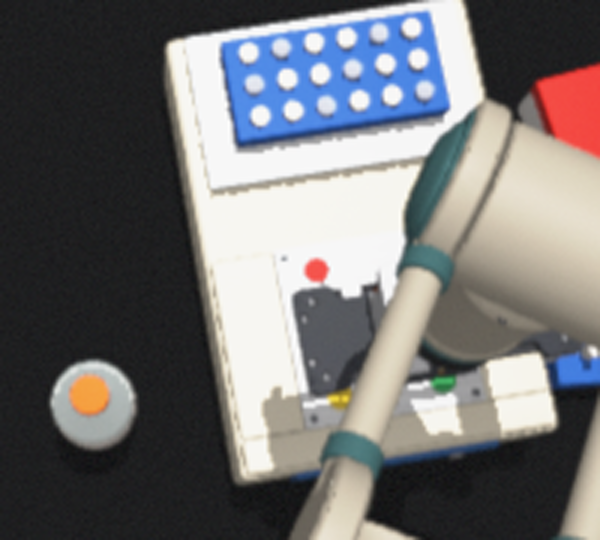

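```bash
cat >> h.py <<'E'
from scipy.spatial.transform import Rotation as Ro
def box(yoke,stick):
    M=Ro.from_euler('XY',[-yoke,stick]).as_matrix()
    p=np.array([[sx*.0145,sy*.0145,z] for z in(.188,.142) for sx,sy in((1,1),(1,-1),(-1,-1),(-1,1))])@M.T
    return np.c_[p[:,:2]@Rz.T+C,p[:,2]]
def overlay(src,out,yoke,sticks):
    im=cv2.imread(src); im=im[60:320,120:480]; tiles=[]
    big=cv2.resize(im,None,fx=2,fy=2,interpolation=cv2.INTER_CUBIC) 
    for yk,s in [(y,s) for y in np.atleast_1d(yoke) for s in sticks]:
        t=big.copy(); uv=((proj("scene",box(yk,s))-[120,185]+.5)*3*2-[120*2,60*2]).round().astype(int)
        for a,b in((0,1),(1,2),(2,3),(3,0),(4,5),(5,6),(6,7),(7,4),(0,4),(1,5),(2,6),(3,7)):
            cv2.line(t,tuple(map(int,uv[a])),tuple(map(int,uv[b])),(255,255,0),1)
        cv2.putText(t,f"{yk:.2f},{s:.2f}",(5,25),0,.7,(0,255,0),2); tiles.append(t[100:440,60:440])
    n=len(tiles); cv2.imwrite(out,np.hstack(tiles[:2]) if n<3 else np.hstack(tiles)[:, :])
E
python3 - <<'E'
from h import *
overlay("pics/c_scene.png","pics/c_ov.png",0,[-.03,.0])
E
```

```text
(no output)
```

View pics/c_ov.png

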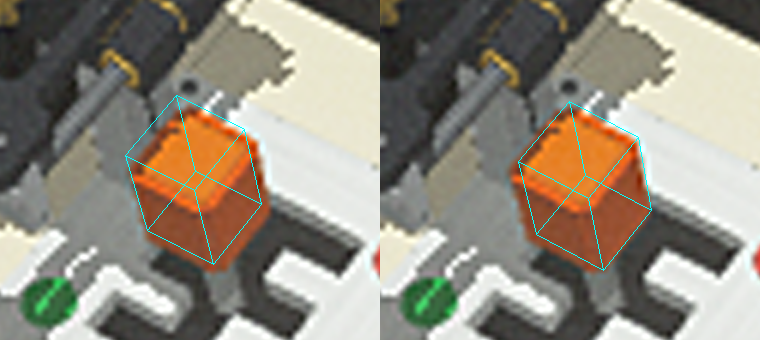

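```bash
python3 - <<'E'
from h import *
im=cv2.imread("pics/c_scene.png")
def blob(im):
    hsv=cv2.cvtColor(im,cv2.COLOR_BGR2HSV); m=cv2.inRange(hsv,(3,150,60),(20,255,255)); m[:150-10,300:]=0
    n,l,s,c=cv2.connectedComponentsWithStats(m); i=1+np.argmax(s[1:,4]); return s[i],c[i]
def pred(y,s):
    m=np.zeros((420,540),np.uint8); M=Ro.from_euler('XY',[-y,s]).as_matrix()
    pts=[]
    for hx,hy,hz in((.0145,.0145,.023),(.017,.014,.020),(.014,.017,.020)):
        q=np.array([[a*hx,b*hy,.165+c*hz] for a in(1,-1) for b in(1,-1) for c in(1,-1)])@M.T
        uv=((proj("scene",np.c_[q[:,:2]@Rz.T+C,q[:,2]])-[120,185]+.5)*3-.5)
        cv2.fillConvexPoly(m,cv2.convexHull(uv.round().astype(np.int32)),255)
    ys,xs=np.nonzero(m); return (xs.min(),ys.min(),np.ptp(xs)+1,np.ptp(ys)+1,len(xs)),(xs.mean(),ys.mean())
for f in("a","c"):
    print(f,blob(cv2.imread(f"pics/{f}_scene.png")))
for s in(-.13,-.107,-.03,-.01,0,.01,.03): print(s,pred(0,s))
E
```

```text
a (array([ 191,  153,   73,   82, 3951], dtype=int32), array([227.30043027, 192.82029866]))
c (array([ 216,  165,   69,   80, 3811], dtype=int32), array([250.33350827, 204.26449751]))
-0.13 ((np.int64(189), np.int64(148), np.int64(77), np.int64(86), 4308), (np.float64(227.73189415041782), np.float64(190.0984215413185)))
-0.107 ((np.int64(194), np.int64(150), np.int64(76), np.int64(85), 4263), (np.float64(232.08585503166785), np.float64(192.1576354679803)))
-0.03 ((np.int64(210), np.int64(157), np.int64(73), np.int64(86), 4207), (np.float64(246.62324696933683), np.float64(199.22747801283575)))
-0.01 ((np.int64(215), np.int64(159), np.int64(72), np.int64(86), 4181), (np.float64(250.64338674958145), np.float64(201.2592681176752)))
0 ((np.int64(217), np.int64(160), np.int64(71), np.int64(86), 4157), (np.float64(252.3658888621602), np.float64(202.29492422420014)))
0.01 ((np.int64(219), np.int64(161), np.int64(71), np.int64(86), 4165), (np.float64(254.43169267707083), np.float64(203.3097238895558)))
0.03 ((np.int64(223), np.int64(163), np.int64(70), np.int64(86), 4174), (np.float64(258.0388116914231), np.float64(205.331336847149)))
```

```bash
python3 -m jog '[{"gripper":0,"slide":[-2.25,-0.5,0],"rot":[0,0,0]},{"gripper":0,"slide":[-0.55,2.4,0],"rot":[0,0,0]},{"gripper":0,"slide":[-0.55,2.4,0],"rot":[0,0,0]},{"gripper":0,"slide":[0,0,0],"rot":[0,0,0]},{"gripper":0,"slide":[2.4,0.55,0],"rot":[0,0,0]},{"gripper":0,"slide":[2.4,0.55,0],"rot":[0,0,0]},{"gripper":0,"slide":[0,0,0],"rot":[0,0,0]},{"gripper":0,"slide":[0,0,0],"rot":[0,0,0]}]'
python3 - <<'E'
from h import *
st();go(0,32);go(0,-20); snap("scene","d")
E
```

```text
time_s: 3.88
position: [0.5675, -0.0929, 0.1503]
ee_rot: [3.141, -0.0, 0.222]
contact_force: [-0.8, 0.4, -0.6]
grip_width: 0.003
3.88 world [ 0.5675 -0.0929  0.1503] local mm [ 0.6 48.7] z 150.3 F [-0.7  0.5]
slide cm to 0 32 [ 0.31 -1.64]
slide cm to 0 -20 [ 1.46 -6.72]
```

View pics/d_scene.png

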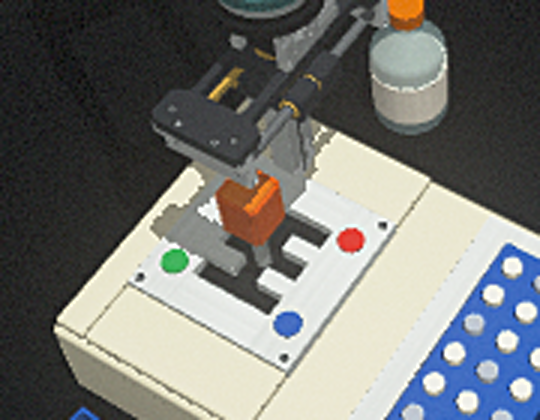

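The knob is unmoved and the fingers are on its +y side. I push -y in steps.

```bash
python3 -m jog '[{"gripper":0,"slide":[0.13,-0.58,0],"rot":[0,0,0]},{"gripper":0,"slide":[0.13,-0.58,0],"rot":[0,0,0]},{"gripper":0,"slide":[0.13,-0.58,0],"rot":[0,0,0]},{"gripper":0,"slide":[0.13,-0.58,0],"rot":[0,0,0]},{"gripper":0,"slide":[0.13,-0.58,0],"rot":[0,0,0]},{"gripper":0,"slide":[0,0,0],"rot":[0,0,0]}]'
python3 - <<'E'
from h import *
st();go(0,-10);snap("scene","e")
E
```

```text
time_s: 4.43
position: [0.573, -0.123, 0.1506]
ee_rot: [3.141, -0.0, 0.22]
contact_force: [0.4, -0.2, 0.6]
grip_width: 0.005
4.43 world [ 0.573  -0.123   0.1506] local mm [-0.7 18.2] z 150.6 F [ 0.4 -0.3]
slide cm to 0 -10 [ 0.68 -2.73]
```

View pics/e_scene.png

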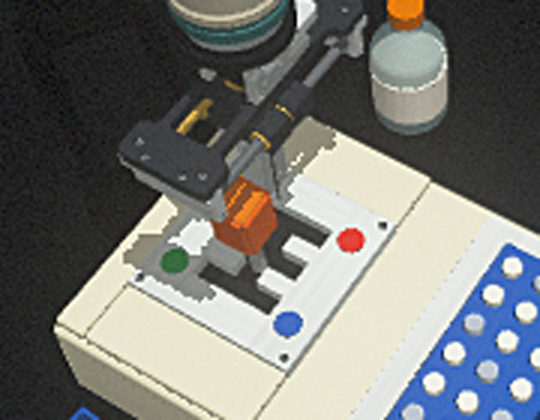

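```bash
python3 -m jog '[{"gripper":0,"slide":[0.13,-0.55,0],"rot":[0,0,0]},{"gripper":0,"slide":[0.13,-0.55,0],"rot":[0,0,0]},{"gripper":0,"slide":[0.13,-0.55,0],"rot":[0,0,0]},{"gripper":0,"slide":[0.13,-0.55,0],"rot":[0,0,0]},{"gripper":0,"slide":[0.13,-0.5,0],"rot":[0,0,0]},{"gripper":0,"slide":[0,0,0],"rot":[0,0,0]}]'
python3 - <<'E'
from h import *
st();go(0,-20);snap("scene","f")
E
```

```text
time_s: 4.98
position: [0.5796, -0.15, 0.1501]
ee_rot: [3.141, 0.0, 0.221]
contact_force: [-0.3, -0.2, -0.2]
grip_width: 0.004
4.98 world [ 0.5796 -0.15    0.1501] local mm [-0.2 -9.6] z 150.1 F [-0.4 -0.2]
slide cm to 0 -20 [ 0.24 -1.01]
```

View pics/f_scene.png

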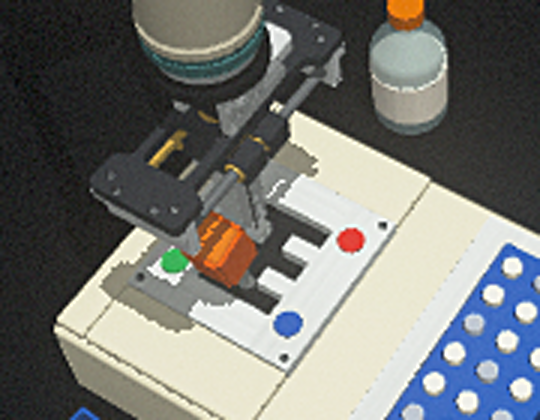

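```bash
python3 -m jog '[{"gripper":0,"slide":[0.07,-0.3,0],"rot":[0,0,0]},{"gripper":0,"slide":[0.07,-0.3,0],"rot":[0,0,0]},{"gripper":0,"slide":[0,0,0],"rot":[0,0,0]}]'; python3 -m jog '[{"gripper":0,"slide":[0.05,-0.2,0],"rot":[0,0,0]},{"gripper":0,"slide":[0.05,-0.15,0],"rot":[0,0,0]},{"gripper":0,"slide":[0,0,0],"rot":[0,0,0]}]'
python3 - <<'E'
from h import *
st();snap("scene","g")
E
```

```text
time_s: 5.28
position: [0.5809, -0.155, 0.1504]
ee_rot: [3.141, 0.0, 0.221]
contact_force: [0.2, 0.9, 0.0]
grip_width: 0.003
time_s: 5.53
position: [0.5818, -0.1583, 0.1504]
ee_rot: [3.141, 0.0, 0.222]
contact_force: [-0.1, 2.7, -0.3]
grip_width: 0.006
5.53 world [ 0.5818 -0.1583  0.1504] local mm [  0.1 -18.2] z 150.4 F [0.5 2.6]
```

View pics/g_scene.png

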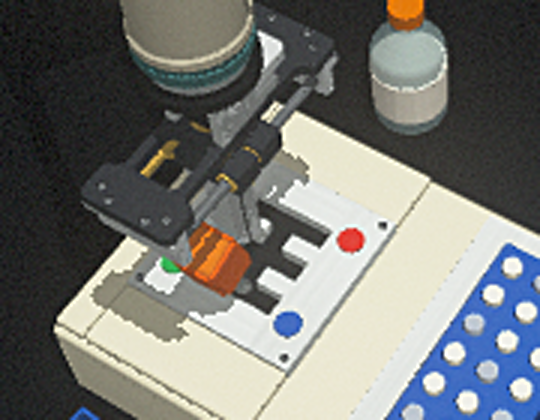

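```bash
python3 -m jog '[{"gripper":0,"slide":[0.03,-0.15,0],"rot":[0,0,0]},{"gripper":0,"slide":[0,0,0],"rot":[0,0,0]}]'; python3 -m jog '[{"gripper":0,"slide":[0.03,-0.1,0],"rot":[0,0,0]},{"gripper":0,"slide":[0,0,0],"rot":[0,0,0]},{"gripper":0,"slide":[0,0,0],"rot":[0,0,0]}]'
python3 - <<'E'
from h import *
st()
E
```

```text
time_s: 5.75
position: [0.5821, -0.1597, 0.1505]
ee_rot: [3.141, 0.0, 0.222]
contact_force: [-0.6, 0.7, -1.3]
grip_width: 0.005
time_s: 6.0
position: [0.5824, -0.1607, 0.1505]
ee_rot: [3.141, -0.0, 0.222]
contact_force: [-0.9, 1.1, -1.1]
grip_width: 0.006
6.0 world [ 0.5824 -0.1607  0.1505] local mm [  0.2 -20.7] z 150.5 F [-0.6  1.2]
```

```bash
python3 -m jog '[{"gripper":0,"slide":[0.02,-0.12,0],"rot":[0,0,0]},{"gripper":0,"slide":[0,0,0],"rot":[0,0,0]},{"gripper":0,"slide":[0,0,0],"rot":[0,0,0]}]'; python3 -m jog '[{"gripper":0,"slide":[0.02,-0.1,0],"rot":[0,0,0]},{"gripper":0,"slide":[0,0,0],"rot":[0,0,0]},{"gripper":0,"slide":[0,0,0],"rot":[0,0,0]}]'
python3 - <<'E'
from h import *
st();snap("scene","i")
E
```

```text
time_s: 6.25
position: [0.5827, -0.162, 0.1505]
ee_rot: [3.141, -0.0, 0.222]
contact_force: [-1.2, 1.1, -1.0]
grip_width: 0.006
time_s: 6.5
position: [0.5829, -0.163, 0.1505]
ee_rot: [3.141, -0.0, 0.221]
contact_force: [-0.2, 1.2, -0.1]
grip_width: 0.006
6.5 world [ 0.5829 -0.163   0.1505] local mm [  0.1 -23. ] z 150.5 F [0.1 1.2]
```

View pics/i_scene.png

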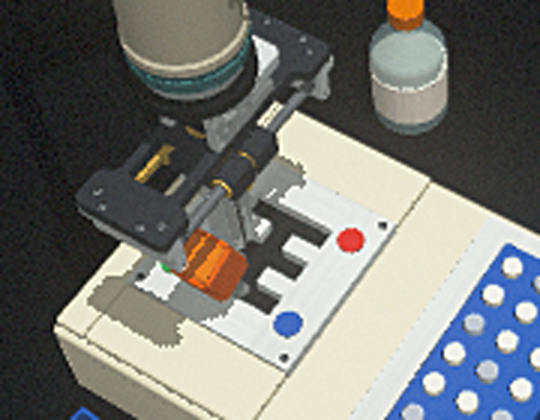

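```bash
python3 -m jog '[{"gripper":0,"slide":[0.02,-0.12,0],"rot":[0,0,0]},{"gripper":0,"slide":[0,0,0],"rot":[0,0,0]},{"gripper":0,"slide":[0,0,0],"rot":[0,0,0]}]'; python3 -m jog '[{"gripper":0,"slide":[0.02,-0.1,0],"rot":[0,0,0]},{"gripper":0,"slide":[0,0,0],"rot":[0,0,0]},{"gripper":0,"slide":[0,0,0],"rot":[0,0,0]}]'
python3 - <<'E'
from h import *
st()
E
```

```text
time_s: 6.8
position: [0.5831, -0.1642, 0.1505]
ee_rot: [3.141, -0.0, 0.221]
contact_force: [0.6, 1.8, -0.9]
grip_width: 0.007
time_s: 7.05
position: [0.5832, -0.165, 0.1505]
ee_rot: [-3.142, -0.0, 0.222]
contact_force: [-0.6, 1.9, -0.7]
grip_width: 0.005
7.05 world [ 0.5832 -0.165   0.1505] local mm [  0. -25.] z 150.5 F [-0.2  2. ]
```

```bash
python3 -m jog '[{"gripper":0,"slide":[0.02,-0.1,0],"rot":[0,0,0]},{"gripper":0,"slide":[0,0,0],"rot":[0,0,0]},{"gripper":0,"slide":[0,0,0],"rot":[0,0,0]}]'
python3 - <<'E'
from h import *
st();snap("scene","j")
im=cv2.imread("pics/j_scene.png")
overlay("pics/j_scene.png","pics/j_ov.png",[-.28,-.33],[0])
E
```

```text
time_s: 7.3
position: [0.5832, -0.1652, 0.1504]
ee_rot: [-3.14, 0.0, 0.222]
contact_force: [-1.6, 4.4, 0.7]
grip_width: 0.007
7.3 world [ 0.5832 -0.1652  0.1504] local mm [ -0.  -25.2] z 150.4 F [-0.5  4.6]
```

View pics/j_ov.png

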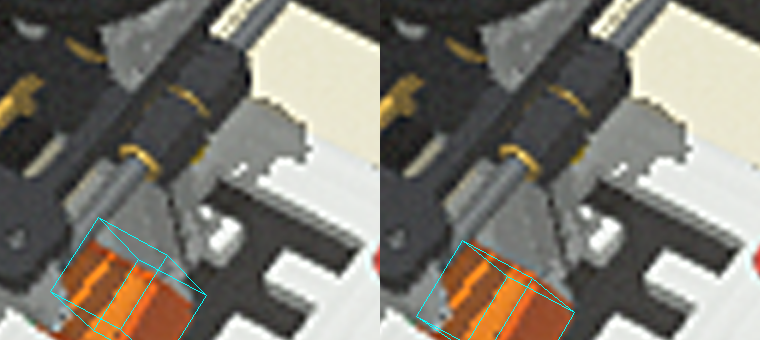

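Yoke is at its stop, about -0.33, at 4.6 N. I back off and go round to the +x side.

```bash
python3 -m jog '[{"gripper":0,"slide":[-0.33,1.46,0],"rot":[0,0,0]},{"gripper":0,"slide":[2.2,0.5,0],"rot":[0,0,0]},{"gripper":0,"slide":[2.2,0.5,0],"rot":[0,0,0]},{"gripper":0,"slide":[0,0,0],"rot":[0,0,0]},{"gripper":0,"slide":[0.44,-1.95,0],"rot":[0,0,0]},{"gripper":0,"slide":[0.44,-1.95,0],"rot":[0,0,0]},{"gripper":0,"slide":[0,0,0],"rot":[0,0,0]},{"gripper":0,"slide":[0,0,0],"rot":[0,0,0]}]'
python3 - <<'E'
from h import *
st();go(20,-51);go(-18,-51);snap("scene","k")
E
```

```text
time_s: 8.02
position: [0.6325, -0.1813, 0.1505]
ee_rot: [3.141, 0.0, 0.22]
contact_force: [-0.3, 0.8, -0.5]
grip_width: 0.004
8.02 world [ 0.6325 -0.1813  0.1505] local mm [ 44.5 -51.8] z 150.5 F [-0.1  0.8]
slide cm to 20 -51 [-2.41 -0.46]
slide cm to -18 -51 [-6.12 -1.3 ]
```

View pics/k_scene.png

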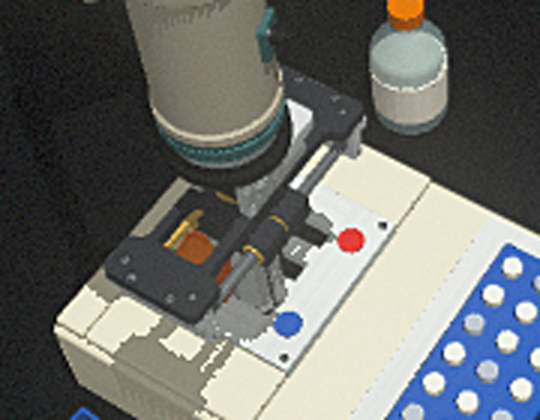

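The fingers are on the +x side of the knob. I push -x in steps.

```bash
python3 -m jog '[{"gripper":0,"slide":[-0.58,-0.13,0],"rot":[0,0,0]},{"gripper":0,"slide":[-0.58,-0.13,0],"rot":[0,0,0]},{"gripper":0,"slide":[-0.58,-0.13,0],"rot":[0,0,0]},{"gripper":0,"slide":[-0.58,-0.13,0],"rot":[0,0,0]},{"gripper":0,"slide":[-0.58,-0.13,0],"rot":[0,0,0]},{"gripper":0,"slide":[-0.58,-0.13,0],"rot":[0,0,0]},{"gripper":0,"slide":[0,0,0],"rot":[0,0,0]}]'
python3 - <<'E'
from h import *
st()
E
python3 -m jog '[{"gripper":0,"slide":[-0.5,-0.11,0],"rot":[0,0,0]},{"gripper":0,"slide":[-0.5,-0.11,0],"rot":[0,0,0]},{"gripper":0,"slide":[0,0,0],"rot":[0,0,0]}]'
python3 - <<'E'
from h import *
st();snap("scene","l")
E
```

```text
time_s: 8.65
position: [0.5971, -0.1883, 0.1511]
ee_rot: [3.141, -0.0, 0.221]
contact_force: [2.2, 0.5, 0.9]
grip_width: 0.005
8.65 world [ 0.5971 -0.1883  0.1511] local mm [  8.5 -50.8] z 151.1 F [ 2.2 -0. ]
time_s: 8.9
position: [0.5871, -0.1907, 0.1505]
ee_rot: [3.142, 0.001, 0.221]
contact_force: [1.0, -0.3, 1.6]
grip_width: 0.005
8.9 world [ 0.5871 -0.1907  0.1505] local mm [ -1.8 -50.9] z 150.5 F [ 0.9 -0.5]
```

View pics/l_scene.png

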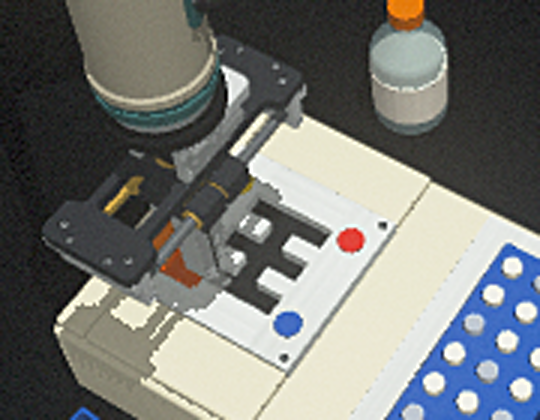

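```bash
python3 -m jog '[{"gripper":0,"slide":[-0.5,-0.11,0],"rot":[0,0,0]},{"gripper":0,"slide":[-0.5,-0.11,0],"rot":[0,0,0]},{"gripper":0,"slide":[0,0,0],"rot":[0,0,0]}]'
python3 -m jog '[{"gripper":0,"slide":[-0.3,-0.07,0],"rot":[0,0,0]},{"gripper":0,"slide":[0,0,0],"rot":[0,0,0]},{"gripper":0,"slide":[0,0,0],"rot":[0,0,0]}]'
python3 -m jog '[{"gripper":0,"slide":[-0.2,-0.04,0],"rot":[0,0,0]},{"gripper":0,"slide":[0,0,0],"rot":[0,0,0]}]'
python3 - <<'E'
from h import *
st()
E
```

```text
time_s: 9.2
position: [0.5769, -0.1929, 0.1501]
ee_rot: [-3.141, 0.002, 0.221]
contact_force: [0.9, 0.4, -0.1]
grip_width: 0.006
time_s: 9.45
position: [0.5748, -0.1935, 0.1504]
ee_rot: [3.141, 0.0, 0.221]
contact_force: [1.7, -0.1, 0.2]
grip_width: 0.005
time_s: 9.62
position: [0.573, -0.1939, 0.1505]
ee_rot: [3.141, 0.0, 0.222]
contact_force: [2.5, 0.7, -0.8]
grip_width: 0.007
9.62 world [ 0.573  -0.1939  0.1505] local mm [-16.3 -51. ] z 150.5 F [2.5 0.1]
```

Still free. Now I take 1.5 mm steps until the end stop.

```bash
python3 -m jog '[{"gripper":0,"slide":[-0.15,-0.03,0],"rot":[0,0,0]},{"gripper":0,"slide":[0,0,0],"rot":[0,0,0]},{"gripper":0,"slide":[0,0,0],"rot":[0,0,0]}]'
python3 -m jog '[{"gripper":0,"slide":[-0.15,-0.03,0],"rot":[0,0,0]},{"gripper":0,"slide":[0,0,0],"rot":[0,0,0]},{"gripper":0,"slide":[0,0,0],"rot":[0,0,0]}]'
python3 - <<'E'
from h import *
st();snap("scene","m")
E
```

```text
time_s: 9.87
position: [0.5716, -0.1941, 0.1505]
ee_rot: [3.141, 0.0, 0.222]
contact_force: [1.3, -0.0, -0.6]
grip_width: 0.001
time_s: 10.12
position: [0.5704, -0.1943, 0.1505]
ee_rot: [3.141, -0.001, 0.222]
contact_force: [2.5, 0.2, -0.8]
grip_width: 0.007
10.12 world [ 0.5704 -0.1943  0.1505] local mm [-19.  -50.9] z 150.5 F [ 2.5 -0.4]
```

View pics/m_scene.png

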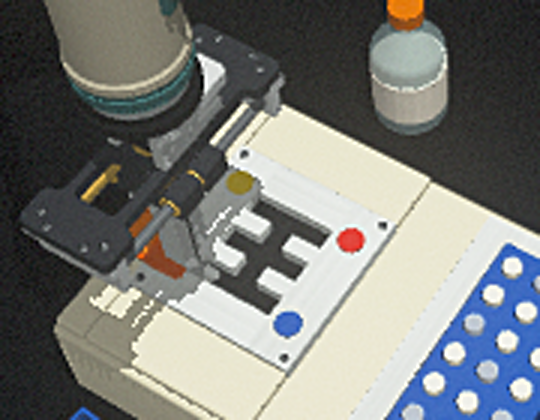

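```bash
python3 -m jog '[{"gripper":0,"slide":[-0.12,-0.03,0],"rot":[0,0,0]},{"gripper":0,"slide":[0,0,0],"rot":[0,0,0]},{"gripper":0,"slide":[0,0,0],"rot":[0,0,0]}]'
python3 -m jog '[{"gripper":0,"slide":[-0.12,-0.03,0],"rot":[0,0,0]},{"gripper":0,"slide":[0,0,0],"rot":[0,0,0]},{"gripper":0,"slide":[0,0,0],"rot":[0,0,0]}]'
python3 - <<'E'
from h import *
st()
E
```

```text
time_s: 10.42
position: [0.5694, -0.1946, 0.1506]
ee_rot: [3.141, -0.001, 0.222]
contact_force: [4.3, 1.5, -2.3]
grip_width: 0.004
time_s: 10.67
position: [0.5686, -0.1947, 0.1506]
ee_rot: [3.141, -0.002, 0.221]
contact_force: [6.3, 0.6, -2.0]
grip_width: 0.005
10.67 world [ 0.5686 -0.1947  0.1506] local mm [-20.7 -50.8] z 150.6 F [ 6.3 -0.8]
```

```bash
python3 -m jog '[{"gripper":0,"slide":[-0.1,-0.02,0],"rot":[0,0,0]},{"gripper":0,"slide":[0,0,0],"rot":[0,0,0]},{"gripper":0,"slide":[0,0,0],"rot":[0,0,0]}]'
python3 -m jog '[{"gripper":0,"slide":[-0.1,-0.02,0],"rot":[0,0,0]},{"gripper":0,"slide":[0,0,0],"rot":[0,0,0]},{"gripper":0,"slide":[0,0,0],"rot":[0,0,0]}]'
python3 - <<'E'
from h import *
st()
E
```

```text
time_s: 10.92
position: [0.5681, -0.1949, 0.1507]
ee_rot: [3.141, -0.003, 0.221]
contact_force: [5.7, 1.7, -2.1]
grip_width: -0.001
time_s: 11.17
position: [0.5676, -0.195, 0.1508]
ee_rot: [3.141, -0.004, 0.221]
contact_force: [7.4, 2.2, -2.7]
grip_width: 0.006
11.17 world [ 0.5676 -0.195   0.1508] local mm [-21.8 -50.9] z 150.8 F [7.7 0.5]
```

The force is rising and the arm is yielding, so the lever looks to be at the end stop. I back off +x, then up, and move aside to check.

```bash
python3 -m jog '[{"gripper":0,"slide":[1.5,0.33,0],"rot":[0,0,0]},{"gripper":0,"slide":[1.5,0.33,0],"rot":[0,0,0]},{"gripper":0,"slide":[0,0,0],"rot":[0,0,0]},{"gripper":0,"slide":[0,0,3.5],"rot":[0,0,0]},{"gripper":0,"slide":[0,0,3.5],"rot":[0,0,0]},{"gripper":0,"slide":[0,0,3.5],"rot":[0,0,0]},{"gripper":0,"slide":[0,0,3],"rot":[0,0,0]},{"gripper":0,"slide":[0,0,0],"rot":[0,0,0]}]'
python3 -m jog '[{"gripper":0,"slide":[-2.8,-2.8,0],"rot":[0,0,0]},{"gripper":0,"slide":[-2.8,-2.8,0],"rot":[0,0,0]},{"gripper":0,"slide":[-2.8,-2.8,0],"rot":[0,0,0]},{"gripper":0,"slide":[-2.8,-2.8,0],"rot":[0,0,0]},{"gripper":0,"slide":[-2.8,-2.8,0],"rot":[0,0,0]},{"gripper":0,"slide":[-2.8,-2.8,0],"rot":[0,0,0]},{"gripper":0,"slide":[-2.8,-2.8,0],"rot":[0,0,0]},{"gripper":0,"slide":[0,0,0],"rot":[0,0,0]}]'
python3 - <<'E'
from h import *
st();snap("scene","n");snap("top","n")
overlay("pics/n_scene.png","pics/n_ov.png",-.33,[-.23,-.27])
E
```

```text
time_s: 11.83
position: [0.5964, -0.1904, 0.2926]
ee_rot: [3.134, -0.007, 0.221]
contact_force: [0.8, -1.3, 0.8]
grip_width: 0.008
time_s: 12.5
position: [0.3927, -0.3888, 0.2844]
ee_rot: [-3.141, 0.007, 0.214]
contact_force: [-0.0, -0.1, -0.0]
grip_width: 0.003
12.5 world [ 0.3927 -0.3888  0.2844] local mm [-235.1 -201.4] z 284.4 F [-0. -0.]
```

View pics/n_scene.png

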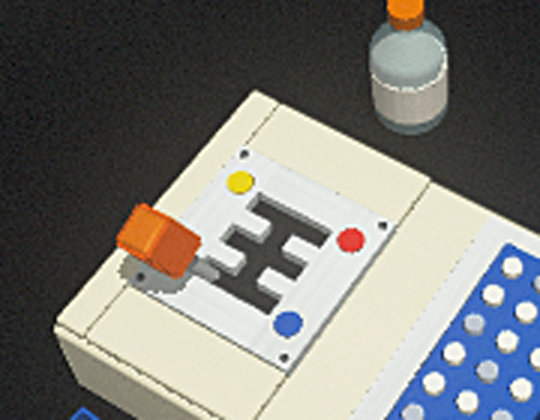

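View pics/n_top.png

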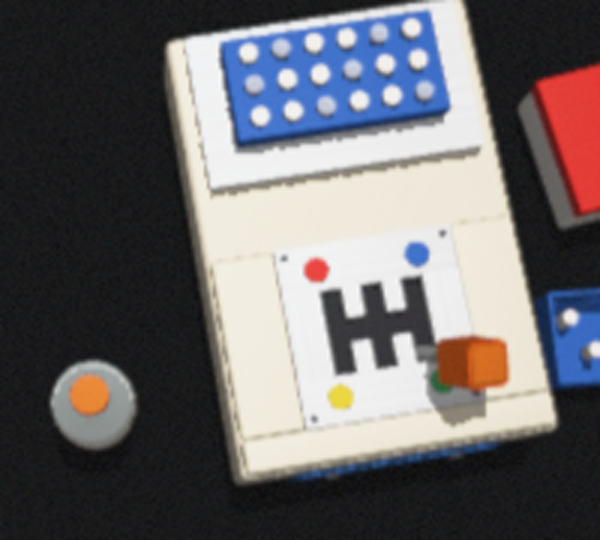

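```bash
python3 - <<'E'
from h import *
from scipy.optimize import least_squares
offs={"scene":(120,185),"top":(230,130)}
def blob(im,n):
    hsv=cv2.cvtColor(im,cv2.COLOR_BGR2HSV); m=cv2.inRange(hsv,(3,150,60),(20,255,255))
    if n=="scene": m[:140,300:]=0
    else: m[:,:300]=0
    k,l,s,c=cv2.connectedComponentsWithStats(m); i=1+np.argmax(s[1:,4]); return s[i],c[i]
def pred(n,y,s):
    m=np.zeros((540,600),np.uint8); M=Ro.from_euler('XY',[-y,s]).as_matrix()
    for hx,hy,hz in((.0145,.0145,.023),(.017,.014,.020),(.014,.017,.020)):
        q=np.array([[a*hx,b*hy,.165+c*hz] for a in(1,-1) for b in(1,-1) for c in(1,-1)])@M.T
        uv=((proj(n,np.c_[q[:,:2]@Rz.T+C,q[:,2]])-offs[n]+.5)*3-.5)
        cv2.fillConvexPoly(m,cv2.convexHull(uv.round().astype(np.int32)),255)
    ys,xs=np.nonzero(m); return (xs.min(),ys.min(),np.ptp(xs)+1,np.ptp(ys)+1),(xs.mean(),ys.mean())
B={n:blob(cv2.imread(f"pics/n_{n}.png"),n) for n in offs}
for n in offs: print(n,B[n])
for y in(-.30,-.33):
  for s in(-.2,-.23,-.25,-.27):
    print(y,s,*[(np.array(pred(n,y,s)[0]).tolist(),np.round(pred(n,y,s)[1],1).tolist()) for n in offs])
E
```

```text
scene (array([ 116,  202,   85,   77, 3772], dtype=int32), array([157.93531283, 240.25768823]))
top (array([ 437,  338,   70,   53, 3113], dtype=int32), array([472.17057501, 362.84645037]))
-0.3 -0.2 ([131, 201, 87, 80], [174.5, 240.2]) ([428, 322, 75, 53], [465.2, 347.6])
-0.3 -0.23 ([126, 198, 87, 80], [169.4, 237.4]) ([429, 328, 75, 55], [466.0, 354.5])
-0.3 -0.25 ([123, 197, 87, 79], [166.1, 235.9]) ([430, 331, 74, 57], [466.7, 358.8])
-0.3 -0.27 ([119, 195, 88, 80], [162.8, 234.3]) ([430, 335, 74, 58], [466.7, 363.3])
-0.33 -0.2 ([127, 207, 88, 79], [170.6, 246.3]) ([434, 321, 75, 53], [470.9, 346.7])
-0.33 -0.23 ([122, 205, 88, 79], [165.8, 243.7]) ([434, 327, 76, 55], [471.6, 353.6])
-0.33 -0.25 ([119, 203, 88, 79], [162.6, 241.7]) ([435, 331, 75, 56], [472.1, 358.1])
-0.33 -0.27 ([115, 201, 89, 79], [159.2, 240.1]) ([435, 335, 75, 57], [472.3, 362.5])
```

View pics/n_ov.png

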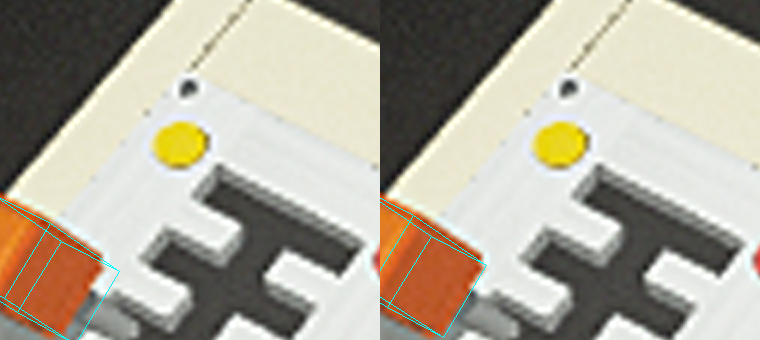

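Both cameras fit yoke -0.33 and stick -0.27, so the lever is fully home. The arm is clear, so I hand in.

```bash
python3 - <<'E'
from bench import *
import cv2, numpy as np
for n in("top",):
    a=camera(n)[:,:,::-1]; b=cv2.imread("pics/top0.png"); cv2.imwrite("pics/end_top.png",a)
    for nm,(x0,y0,x1,y1) in dict(bottle=(240,240,285,290),box=(400,145,460,210),tray=(410,220,462,264)).items():
        print(nm,np.abs(a[y0:y1,x0:x1].astype(int)-b[y0:y1,x0:x1]).mean().round(2))
s=sense();print(s["contact_force"],np.abs(s["qvel"]).max())
print(sign_off())
E
```

```text
bottle 1.98
box 1.66
tray 1.56
[0.26039234 1.13940156 0.31491353] 0.036420916918913034
the job is handed in; nothing more can be done
None
```

The lever is fully home in the green slot (the near, -y corner of the gate), and I handed the job in at about 12.6 s of the 51 s allowed.

I used shut fingers throughout. I pushed the lever to the cross slot (+x), sideways to the -y stop, then back along the slot (-x) to its end. The highest force I read after a move was about 8 N.

- **Lever position:** matching the knob's outline in both cameras gives yoke about -0.33 and stick about -0.27, against the needed 0.27 and 0.23. It never entered another colour's slot, and the knob was never pinched.
- **Bystanders:** in the top view, the image regions around the bottle, tip box and tube tray match the first picture to within noise, so they did not move.
- **Arm:** it ended well clear of everything, with contact force near zero.
- **Disagreement in one check:** partway through, the knob looked about 2 to 4 mm lower in the scene view than my model predicted. That is roughly the calibration tolerance, and the final fit in both cameras did not show it.

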